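# Roll the lighting tube into its vee saddle and clamp it

## Task

Roll the short aluminium lighting tube up the sloping deck of its saddle, pushing gently and never lifting it, so that it drops into the vee and settles there squarely by itself, about central along the vee. Then press the saddle's clamp arm down until its rubber foot holds the tube with about 8 N (more than 16 N dents the tube, even for a moment), and let go, leaving the tube clamped. Leave the other things on the desk where they are.

Things in the scene. Friction and masses are not known exactly. Their poses are not given: they have to be found in the camera images.
- saddle: Fixed steel and aluminium saddle with a baseplate (225 x 150 mm), placed and turned differently each time. Origin: on the desk, under the line of its 90 degree vee; z up, y along the vee, -x towards the sloping deck. The vee's sides are 130 mm long (y); its apex is 16 mm above the desk; the near side ends at the crest (x = -24 mm), the far side at x = +44 mm, 60 mm high.
- seat (a point): Where the middle of the tube's axis lies when the tube is fully seated in the vee: x = 0, y = 0 of the saddle, 49.9 mm above the desk. Axes as the saddle's.
- crest (a point): Middle of the crest between deck and vee: x = -24 mm of the saddle, 40 mm above the desk. The flat aluminium deck, 130 mm wide, slopes down from it at 8 degrees towards -x. Once the tube's axis is past the crest it rolls into the vee by itself; let go before, it rolls back.
- ridge (a point): Middle of the top of the ridge (6 mm thick, 7 mm above the deck, 34 mm above the desk) across the deck's low end at x = -110 mm of the saddle; the deck ends at x = -116 mm and nothing stands beyond it on that side.
- post (a point): Top of the steel post (18 x 26 mm, 168 mm high) at x = +75 mm of the saddle, on the far side of the vee; the clamp arm slides down it and reaches from it over the middle of the vee.
- tube: Bare aluminium tube with black end caps, 48 mm diameter, 180 mm long, 0.36 to 0.56 kg. Origin at its middle, on its axis; its y axis lies along it (x and z turn as it rolls). It starts across the deck against the ridge, up to 15 mm off centre, its axis 94 mm on the -x side of the seat and 55 mm above the desk.
- clamp: Dark steel arm that slides straight down its post (50 mm travel) against a constant friction: a push of 8 to 9 N on the cap moves it slowly. It stays where it is left, keeping any foot force up to about 15 N. Origin: centre of the cap's top. The bar is 22 mm wide, 18 mm thick, from 10 mm on the -x side of the cap to the post, with a 40 x 44 mm collar round the post.
- cap (a point): Centre of the top of the black round press cap (30 mm diameter, 6 mm thick) on the arm, over the middle of the vee, 138 to 141 mm above the desk at the start. Under it a spindle carries a rubber foot (22 mm square), screwed out by an unknown amount: its underside is 39 to 53 mm below here, so it meets the seated tube after 11 to 28 mm of travel; the rubber then gives 1 mm per 6 N.
- bottle: Green glass bottle, 60 mm diameter, 200 mm tall, standing. Origin at the centre of its underside.
- can: Aluminium drinks can, 66 mm diameter, 115 mm tall, standing. Origin at the centre of its underside.
- tape: Roll of grey cloth tape lying flat, 100 mm diameter, 48 mm high. Origin at the centre of its underside.
- wrench: Steel wrench 150 mm long lying on the desk, along its x axis. Origin at the middle of its underside.
- screwdriver: Screwdriver 180 mm long lying on the desk, along its x axis. Origin at the middle of its underside.
- caster: Black rubber caster wheel lying flat, 62 mm diameter, 27 mm high. Origin at the centre of its underside.
- tin: Small grey tin box 75 x 50 x 28 mm. Origin at the centre of its underside.
Mind the look-alikes: they are no part of the job. What is shaped like the tube but blue or red is not meant.

How it is judged:
By the outcome, as a careful person would: the job done as asked, in the order asked, and still so for the second after the job is handed in, with the robot touching nothing.
It also fails if it takes over 64 s, if anything falls off the work surface, if the arm or the gripper's body presses on something with over 40 N, if the wrist force passes 120 N, or if a joint passes its speed limit or range.

## Robot

A 6-joint arm with a two-finger parallel gripper is mounted at the origin on the work surface. World frame = base frame: x ahead of the robot, y to its left, z up, the work surface at z = 0. Lengths are in m, angles in degrees, forces in N, time in s.
With the tool pointing down it reaches from about 0.325 to 0.85 m from the base axis. Payload 15.5 kg.
Tool frame: the origin (TCP) lies at the very end of the fingers, on their centre line; the grasp point (between the pads) lies arm.grip_depth behind it (arm.grip_depth is the distance from the TCP to the grasp point, in m); z points along the fingers, y is the direction in which the jaws open and shut (so a half turn about z gives the same grasp; the last joint's range is limited). The gripper opens to 91 mm and grips with 3 to 60 N. Pads are 32 mm wide; open, the fingers measure 118 mm over their backs; the gripper's body (76 mm by 178 mm) begins 60 mm behind the grasp point.
Start: joints at [59.788, 28.281, 77.091, -0, 74.628, -5.472], TCP at [0.262, 0.568, 0.178] pointing down, gripper open.
Joint ranges: [-166.48, 166.48], [-47.26, 123.95], [12.59, 153.08], [-70.14, 250.14], [6.76, 159.57], [-176.63, 176.63]. Speed limits (degrees/s): [108.29, 108.29, 147.25, 172.46, 172.46, 172.46].

## Interface

Orientations are given as a 3x3 rotation matrix whose columns are the frame's x, y, z axes.
In Python, from rig import arm gives the robot as it stands. Calls block until the motion is done:
- arm.move_to(position, orientation): joint-space move of the TCP to a pose.
- arm.move_l(position, orientation=None, feed=0.15): straight line of the TCP; orientation=None keeps the orientation; feed is the mean speed in m/s.
- arm.move_joints(angles): joint-space move.
- arm.grip(opening): finger opening in m; the grip force is fixed at half the most; returns when the fingers have stopped.
- arm.sleep(seconds).
- arm.solve_ik(position, orientation): joint angles nearest the present ones, or None.
- arm.snapshot(name): name is "side" or "top"; returns the picture (400x640x3 uint8, red, green, blue); there is no depth.
- arm.get_calibration(name): a dict with "intrinsics" (3x3 intrinsics, pixels), "k1" (the pictures are not rectified: a ray, as slopes to the right and down, at radius r is drawn at 1 + k1 r^2 times it, then the intrinsics apply), "cam_to_world" (4x4, takes a point from camera to world coordinates). Camera axes: x right, y down, z forward; pixel columns grow to the right and rows downward; lengths in m; the calibration is good to about 2 mm. A picture is of the moment at which its call begins. get_calibration takes no time and is no camera call.
A pose or a line that the arm cannot do raises arm.Unreachable and nothing moves.
- arm.sign_off(): hands the job in, once; it reports no verdict.
Readings, each from a call of its own:
- arm.current_t(): time.
- arm.current_joint_positions(): joint angles.
- arm.current_dq(): joint speeds.
- arm.current_tau(): joint torques, N m.
- arm.current_ee_pos(): TCP position.
- arm.current_tool_rot(): TCP orientation.
- arm.current_force(): force on the tool from outside, world axes, zero at the start.
- arm.current_torque(): the same for the moment, N m.
- arm.current_width(): finger opening in m.
Only numpy, scipy, OpenCV 4.12 (cv2) and the standard library are available. Lean on these libraries where they do the work, as an engineer would, in place of code of your own. Each camera call takes 0.05 s, during which the arm holds its last target. There are 200 camera calls.

## Working session

There is one attempt and no reset: what is moved stays moved. The work goes in short steps, each a Python script; the robot and the scene stay as the last script left them, time stands still between calls to the robot, and variables do not carry over. Pictures are saved under pics/ and viewed, about 8 in all and at most 12, crops included, and the job is handed in when it is done.

```bash
ls; mkdir -p pics; python3 - <<'E'
from rig import arm
import cv2
for n in("side","top"):
    c=arm.get_calibration(n);print(n,c)
    cv2.imwrite(f"pics/{n}0.png",arm.snapshot(n)[:,:,::-1])
print(arm.grip_depth,arm.current_t(),arm.current_width())
E
```

```text
pics
side {'intrinsics': array([[510.27402021,   0.        , 313.20613955],
       [  0.        , 510.27402021, 197.1688015 ],
       [  0.        ,   0.        ,   1.        ]]), 'k1': -0.14213402515268184, 'cam_to_world': array([[ 0.90510055, -0.23042795,  0.35734571,  0.01595865],
       [-0.42478138, -0.45284577,  0.78389507, -1.08386982],
       [-0.01880884, -0.86129766, -0.50775246,  0.83172578],
       [ 0.        ,  0.        ,  0.        ,  1.        ]])}
top {'intrinsics': array([[432.90921488,   0.        , 321.57018773],
       [  0.        , 432.90921488, 200.03024575],
       [  0.        ,   0.        ,   1.        ]]), 'k1': 0.0296784326074304, 'cam_to_world': array([[ 0.02367191, -0.98176234,  0.18863283,  0.25139124],
       [-0.9996695 , -0.02135312,  0.01431562, -0.0191691 ],
       [-0.01002663, -0.18890937, -0.98194334,  1.39151075],
       [ 0.        ,  0.        ,  0.        ,  1.        ]])}
0.0188 0.1 0.09126190581081511
```

View pics/top0.png

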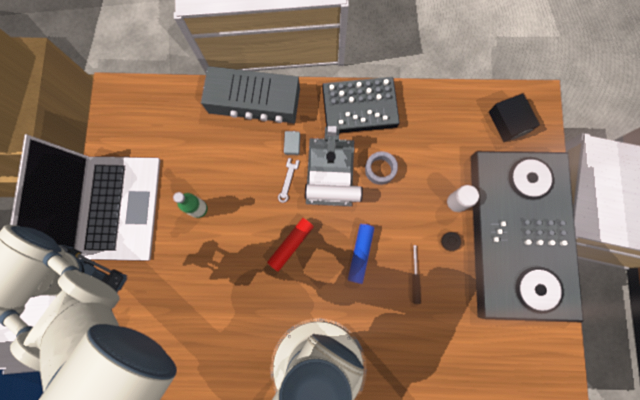

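View pics/side0.png

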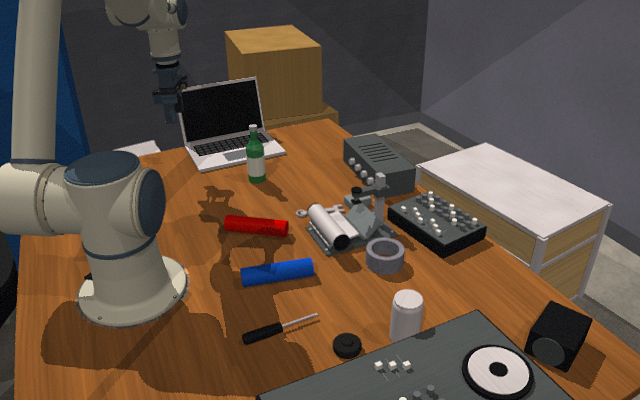

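The saddle is at about (330,170) in the top picture and (345,225) in the side picture. The bare tube lies across the near end of its deck at (333,193), and the post is on the far side at (332,132). I'll enlarge both.

```bash
python3 - <<'E'
import cv2,numpy as np
a=cv2.imread("pics/top0.png")[115:220,280:410]; b=cv2.imread("pics/side0.png")[160:270,290:420]
a=cv2.resize(a,None,fx=6,fy=6,interpolation=cv2.INTER_CUBIC)[:600,:790];b=cv2.resize(b,None,fx=6,fy=6,interpolation=cv2.INTER_CUBIC)[:600,:790]
def g(im,u,v):
    for i in range(0,im.shape[1],60):cv2.putText(im,str(u+i//6),(i,10),0,.35,(0,255,255),1);cv2.line(im,(i,12),(i,18),(0,255,255),1)
    for i in range(0,im.shape[0],60):cv2.putText(im,str(v+i//6),(0,i+4),0,.35,(0,255,255),1)
g(a,280,115);g(b,290,160)
cv2.imwrite("pics/a.png",a);cv2.imwrite("pics/b.png",b)
E
```

```text
(no output)
```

View pics/a.png

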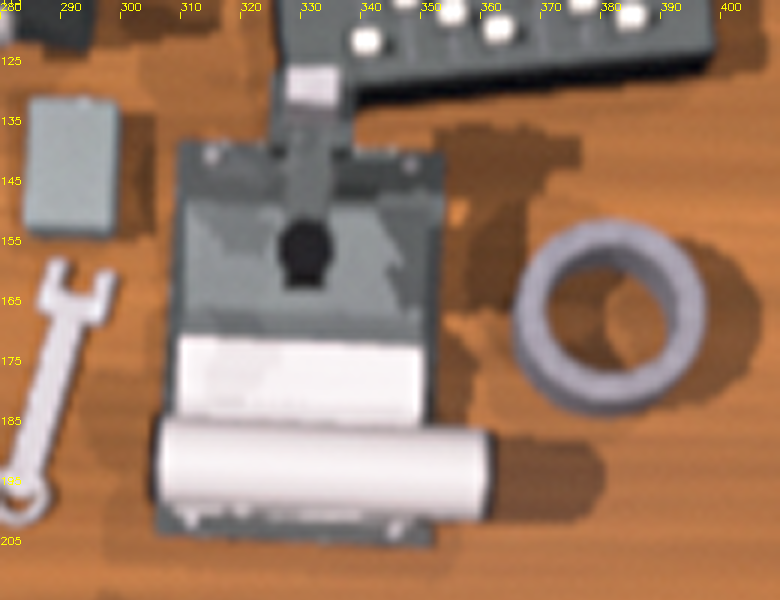

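View pics/b.png

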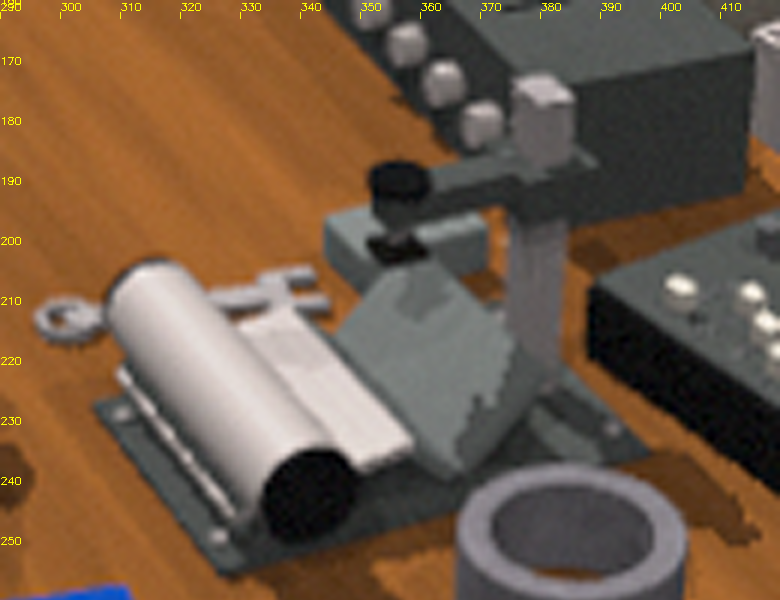

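The crops show the crest corners, post top, cap, far-side edge and tube ends clearly. I'll fit saddle x, y and yaw, cap height and tube offset to them jointly.

```bash
cat > h.py <<'E'
import numpy as np
from rig import arm
C={n:arm.get_calibration(n) for n in("side","top")}
def proj(n,P):
    c=C[n];T=np.linalg.inv(c["cam_to_world"]);p=T[:3,:3]@P+T[:3,3];s=p[:2]/p[2]
    s=s*(1+c["k1"]*(s@s));K=c["intrinsics"];return K[:2,:2]@s+K[:2,2]
def w(pose,p):
    x,y,t=pose;c,s=np.cos(t),np.sin(t);return np.array([x+c*p[0]-s*p[1],y+s*p[0]+c*p[1],p[2]])
E
cat > fit.py <<'E'
from h import *
from scipy.optimize import least_squares
O={"top":(280,115),"side":(290,160)}
k=1e-3
M=[("top",(-24,65,40),(180,336)),("top",(-24,-65,40),(425,348)),("top",(75,0,168),(313,86)),("top",'cap',(305,250)),
("top",(44,65,60),(186,199)),("top",'tl',(155,462)),("top",'tr',(492,475)),
("side",(-24,65,40),(290,305)),("side",(-24,-65,40),(412,440)),("side",(75,0,168),(543,90)),("side",'cap',(400,178)),("side",(44,-65,60),(535,355)),("side",'tr',(310,495))]
def res(q):
    r=[]
    for n,p,u in M:
        if p=='cap':p=(0,0,q[3]*1000)
        if p=='tl':p=(-94,q[4]*1000+90,55)
        if p=='tr':p=(-94,q[4]*1000-90,55)
        d=proj(n,w(q[:3],np.array(p)*k))
        r.append(d-(np.array(O[n])+(np.array(u)-2.5)/6))
    return np.ravel(r)
s=least_squares(res,[.6,-.04,0,.14,0],loss="soft_l1",x_scale=[.1,.1,1,.1,.1])
print(s.x[:2],np.degrees(s.x[2]),s.x[3:]);print(res(s.x).reshape(-1,2).round(2))
np.save("pose.npy",s.x)
E
python3 fit.py
```

```text
[ 0.62790746 -0.02476498] -1.8107798805035507 [ 0.13628232 -0.01473509]
[[ 0.14  0.24]
 [-0.35  0.3 ]
 [ 0.23 -0.27]
 [ 0.15 -0.21]
 [ 0.19  0.94]
 [-0.45 -0.68]
 [ 0.41  0.12]
 [-0.44 -0.76]
 [-0.16 -0.47]
 [-0.03 -0.92]
 [-0.48  0.05]
 [ 1.39  1.78]
 [ 0.24 -0.11]]
```

```bash
cat >> h.py <<'E'
q=np.load("pose.npy");pose=q[:3]
def rot(tilt,flip=1):  # tilt>0: tool leans back (towards -x saddle)
    c,s=np.cos(pose[2]),np.sin(pose[2]);S=np.array([[c,-s,0],[s,c,0],[0,0,1]])
    t=np.radians(tilt);z=np.array([np.sin(t),0,-np.cos(t)]);y=np.array([0,flip,0.]);x=np.cross(y,z)
    return S@np.array([x,y,z]).T
def W(x,y,z): return w(pose,np.array([x,y,z])*1e-3)
def loc(): 
    p=arm.current_ee_pos()-np.array([pose[0],pose[1],0]);c,s=np.cos(pose[2]),np.sin(pose[2])
    return np.array([c*p[0]+s*p[1],-s*p[0]+c*p[1],p[2]])*1e3
E
python3 - <<'E'
from h import *
print(arm.current_tool_rot().round(2))
for f in(1,-1):
  for t in(0,20):
    for P in((-94,-130,120),(-94,-130,47),(-155,0,42),(-60,0,55),(0,0,110),(0,0,200)):
      j=arm.solve_ik(W(*P),rot(t,f));print(f,t,P,None if j is None else np.round(j,0))
print([np.round(arm.current_force(),2) for _ in range(3)])
E
```

```text
[[-0.91  0.42 -0.  ]
 [ 0.42  0.91 -0.  ]
 [ 0.   -0.   -1.  ]]
1 0 (-94, -130, 120) [ -22.   26.   92.   -0.   62. -110.]
1 0 (-94, -130, 47) [ -22.   32.   96.   -0.   52. -110.]
1 0 (-155, 0, 42) [-10.  28. 107.  -0.  45. -98.]
1 0 (-60, 0, 55) [ -8.  32.  93.  -0.  55. -97.]
1 0 (0, 0, 110) [ -8.  32.  81.  -0.  66. -96.]
1 0 (0, 0, 200) [ -8.  27.  75.  -0.  78. -96.]
1 20 (-94, -130, 120) [ -28.   19.  110.   16.   34. -129.]
1 20 (-94, -130, 47) [ -28.   27.  114.   24.   22. -138.]
1 20 (-155, 0, 42) [ -13.   24.  126.   20.   11. -120.]
1 20 (-60, 0, 55) [ -10.   27.  112.    8.   21. -106.]
1 20 (0, 0, 110) [  -9.   25.  101.    5.   34. -101.]
1 20 (0, 0, 200) [ -9.  18.  95.   3.  47. -99.]
-1 0 (-94, -130, 120) [-22.  26.  92.  -0.  62.  70.]
-1 0 (-94, -130, 47) [-22.  32.  96.  -0.  52.  70.]
-1 0 (-155, 0, 42) [-10.  28. 107.  -0.  45.  82.]
-1 0 (-60, 0, 55) [-8. 32. 93. -0. 55. 83.]
-1 0 (0, 0, 110) [-8. 32. 81. -0. 66. 84.]
-1 0 (0, 0, 200) [-8. 27. 75. -0. 78. 84.]
-1 20 (-94, -130, 120) [-28.  19. 110.  16.  34.  51.]
-1 20 (-94, -130, 47) [-28.  27. 114.  24.  22.  42.]
-1 20 (-155, 0, 42) [-13.  24. 126.  20.  11.  60.]
-1 20 (-60, 0, 55) [-10.  27. 112.   8.  21.  74.]
-1 20 (0, 0, 110) [ -9.  25. 101.   5.  34.  79.]
-1 20 (0, 0, 200) [-9. 18. 95.  3. 47. 81.]
[array([ 1.3 ,  0.19, -0.43]), array([ 1.3 ,  0.19, -0.43]), array([ 1.3 ,  0.19, -0.43])]
```

```bash
python3 - <<'E'
from h import *
import cv2
R=rot(0,-1)
p=arm.current_ee_pos();p[2]=.36;arm.move_l(p,feed=.3)
arm.grip(0.0);print(arm.current_width(),arm.current_t())
arm.move_to(W(-94,-134,300),R)
arm.move_l(W(-94,-134,110),feed=.25);arm.move_l(W(-94,-134,49),feed=.15)
arm.sleep(.2);f0=arm.current_force()
for y in np.arange(-130,-110.9,2):
    arm.move_l(W(-94,y,49),feed=.03);print(loc().round(1),(arm.current_force()-f0).round(2))
print(arm.current_t())
cv2.imwrite("pics/top1.png",arm.snapshot("top")[:,:,::-1]);cv2.imwrite("pics/side1.png",arm.snapshot("side")[:,:,::-1])
E
```

```text
0.00010331095905273324 2.225
[ -93.9 -129.8   49.2] [0.48 0.22 1.11]
[ -94.  -127.9   49. ] [ 0.36 -0.81  1.06]
[ -94.  -125.9   49. ] [0.61 0.24 0.66]
[ -94.  -123.9   49. ] [ 0.6  -0.25  0.01]
[ -94.  -121.9   49. ] [0.92 0.55 0.67]
[ -94.  -119.9   49. ] [1.21 0.48 0.77]
[ -94.  -117.9   49. ] [ 0.23 -0.58  0.5 ]
[ -94.  -115.9   49. ] [0.23 0.43 0.34]
[ -94.  -113.9   49. ] [0.83 0.39 0.77]
[ -94.  -111.9   49. ] [0.8  0.25 0.28]
9.15
```

```bash
python3 - <<'E'
import cv2,numpy as np
a=cv2.imread("pics/top1.png")[150:220,290:400]; b=cv2.imread("pics/side1.png")[150:260,290:400]
f=lambda i,s:cv2.resize(i,None,fx=s,fy=s,interpolation=cv2.INTER_CUBIC)
a=f(a,3.6);b=f(b,3.6);c=np.zeros((b.shape[0],800,3),np.uint8);c[:a.shape[0],:a.shape[1]]=a;c[:,400:400+b.shape[1]]=b
cv2.imwrite("pics/c.png",c)
E
```

```text
(no output)
```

View pics/c.png

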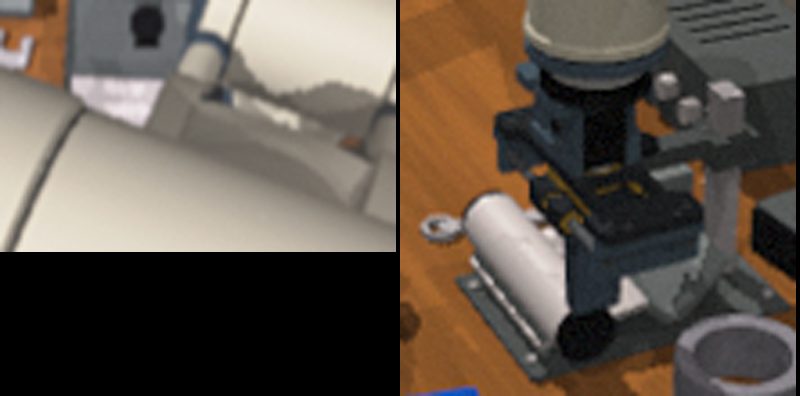

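```bash
python3 - <<'E'
from h import *
for P in((-94,-112,49),(-110,-125.5,49),(-78,-125.5,49),(-94,-105,55),(-94,-105,31),(-94,-105,79),(-94,-98,55)):
    u=proj("side",W(*P));print(P,u.round(1),((u-[290,150])*3.6+[400,0]).round())
E
```

```text
(-94, -112, 49) [342.7 245.3] [590. 343.]
(-110, -125.5, 49) [339.4 249.7] [578. 359.]
(-78, -125.5, 49) [350.5 246.6] [618. 348.]
(-94, -105, 55) [341.5 242. ] [586. 331.]
(-94, -105, 31) [341.4 249.4] [585. 358.]
(-94, -105, 79) [341.6 234.4] [586. 304.]
(-94, -98, 55) [340.4 240.6] [581. 326.]
```

```bash
python3 - <<'E'
import cv2,numpy as np
b=cv2.imread("pics/side1.png")[205:260,305:375]
b=cv2.convertScaleAbs(cv2.resize(b,None,fx=10,fy=10,interpolation=cv2.INTER_CUBIC),alpha=2.2,beta=10)
cv2.imwrite("pics/d.png",b)
E
```

```text
(no output)
```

View pics/d.png

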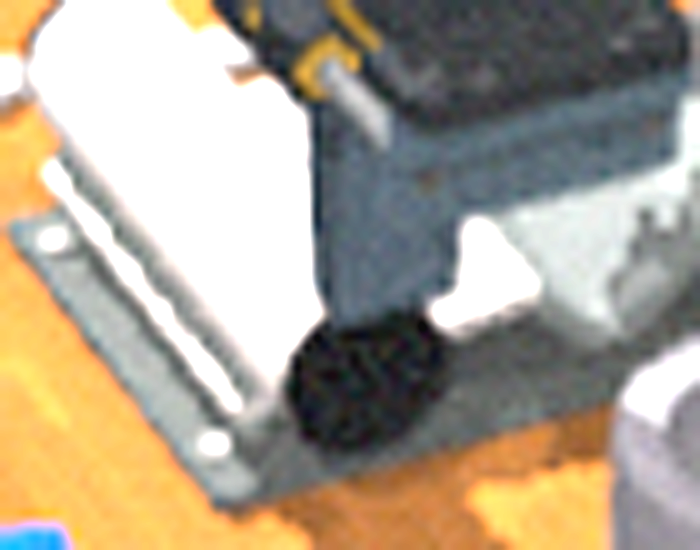

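The round black shape at about (342,243) is the tube's end cap. Its centre hasn't moved, so there has been no contact yet: the finger end must be thinner than I assumed. I'll push on with averaged force readings to find contact.

```bash
cat >> h.py <<'E'
def F(n=12):
    r=[]
    for _ in range(n): arm.sleep(.01);r.append(arm.current_force())
    return np.mean(r,0)
E
python3 - <<'E'
from h import *
import cv2
f0=F(25)
for y in np.arange(-110,-101.9,2):
    arm.move_l(W(-94,y,49),feed=.03);print(loc().round(1),(F()-f0).round(2))
print(arm.current_t())
s=arm.snapshot("side")[:,:,::-1];cv2.imwrite("pics/side2.png",s)
b=np.hstack([cv2.imread("pics/side1.png")[185:260,300:360],s[185:260,300:360]])
cv2.imwrite("pics/e.png",cv2.convertScaleAbs(cv2.resize(b,None,fx=6.5,fy=6.5,interpolation=cv2.INTER_CUBIC),alpha=1.6,beta=10))
E
```

```text
[ -94.1 -109.9   49. ] [ 0.04  0.03 -0.16]
[ -94.  -107.9   49. ] [ 0.2   0.03 -0.15]
[ -94.  -105.9   49. ] [ 0.39 -0.13 -0.06]
[ -94.  -103.9   49. ] [ 0.35 -0.01 -0.1 ]
[ -94.  -101.9   49. ] [ 0.31 -0.29 -0.44]
11.2083
```

View pics/e.png

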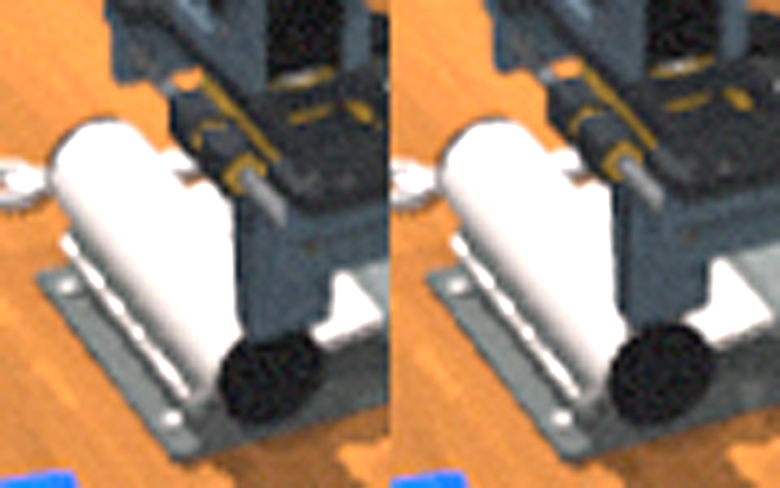

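```bash
python3 - <<'E'
from h import *
import cv2
print("start tcp",proj("side",np.array([.262,.568,.178])))
print("now tcp",proj("side",arm.current_ee_pos()), arm.current_ee_pos())
a,b,c=[cv2.imread(f"pics/side{i}.png") for i in (0,1,2)]
g=lambda i:cv2.convertScaleAbs(cv2.resize(i,None,fx=5,fy=5,interpolation=cv2.INTER_CUBIC),alpha=2.5,beta=20)
print("left end shift 0->2", cv2.phaseCorrelate(a[195:215,303:325].mean(2),c[195:215,303:325].mean(2)))
o=np.zeros((300,800,3),np.uint8)
x=g(a[65:125,140:210]);o[:300,:350]=x
x=g(c[205:260,315:375]);o[:275,360:660]=x
cv2.imwrite("pics/f.png",o)
E
```

```text
start tcp [176.18116885 126.20857301]
now tcp [341.01493874 243.28380534] [ 0.53073675 -0.12377011  0.04901714]
left end shift 0->2 ((0.10167194123040169, -0.24785170581671956), 0.7976599722020752)
```

View pics/f.png

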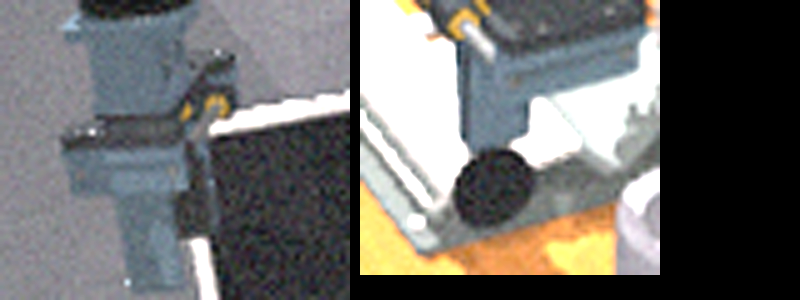

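```bash
python3 - <<'E'
from h import *
X=np.array([-.91,.42,0]);Y=np.array([.42,.91,0])
for s in(-1,1):
  for yo in (45.5,59):
    for xo in(-16,16):
      print(s,yo,xo,[proj("side",np.array([.262,.568,.178+d])+Y*s*yo/1e3+X*xo/1e3).round(1).tolist() for d in(0,.03)])
for yo in(-13.5,13.5):
  for xo in(-16,16):
    P=loc()+[xo,yo,0];print(yo,xo,[proj("side",W(*(P+[0,0,d]))).round(1).tolist() for d in(0,30)])
E
```

```text
-1 45.5 -16 [[177.8, 131.4], [176.5, 123.0]]
-1 45.5 16 [[168.4, 131.7], [167.0, 123.3]]
-1 59 -16 [[176.9, 133.0], [175.5, 124.6]]
-1 59 16 [[167.4, 133.3], [166.0, 124.9]]
1 45.5 -16 [[183.7, 121.0], [182.5, 112.9]]
1 45.5 16 [[174.7, 121.3], [173.4, 113.2]]
1 59 -16 [[184.5, 119.5], [183.3, 111.5]]
1 59 16 [[175.6, 119.8], [174.3, 111.8]]
-13.5 -16 [[337.7, 247.6], [337.8, 238.1]]
-13.5 16 [[348.8, 244.5], [349.0, 235.1]]
13.5 -16 [[333.3, 242.1], [333.3, 232.6]]
13.5 16 [[344.2, 239.1], [344.4, 229.7]]
```

```bash
python3 - <<'E'
import cv2
a=cv2.imread("pics/side0.png")
print("side0 col: bgr")
for r in range(112,140,2): print(r,[a[r,c].tolist() for c in(160,165,169,173,177,183)])
c=cv2.imread("pics/side2.png")
print("side2")
for r in range(228,254,2): print(r,[c[r,k].tolist() for k in(334,337,341,345,349)])
E
```

```text
side0 col: bgr
112 [[53, 52, 50], [41, 37, 25], [44, 36, 35], [53, 44, 40], [29, 28, 27], [18, 18, 19]]
114 [[52, 48, 52], [47, 40, 37], [45, 41, 37], [53, 50, 40], [49, 45, 46], [5, 3, 4]]
116 [[55, 52, 53], [42, 37, 31], [39, 36, 29], [54, 49, 42], [50, 50, 50], [14, 17, 15]]
118 [[51, 48, 48], [45, 40, 35], [42, 35, 30], [53, 51, 42], [53, 51, 52], [9, 12, 13]]
120 [[52, 49, 48], [52, 48, 46], [43, 38, 32], [54, 48, 43], [48, 45, 48], [29, 28, 28]]
122 [[53, 50, 50], [54, 51, 53], [40, 37, 32], [41, 37, 32], [49, 46, 45], [43, 44, 44]]
124 [[53, 53, 51], [50, 50, 47], [48, 46, 45], [51, 48, 48], [48, 47, 46], [73, 71, 76]]
126 [[48, 48, 46], [53, 50, 51], [49, 46, 46], [49, 47, 47], [50, 46, 48], [84, 85, 92]]
128 [[53, 48, 51], [52, 51, 49], [49, 48, 50], [51, 47, 46], [50, 48, 47], [116, 118, 125]]
130 [[50, 49, 46], [49, 45, 45], [52, 49, 50], [52, 50, 50], [51, 48, 46], [120, 121, 130]]
132 [[50, 46, 48], [52, 49, 52], [52, 51, 51], [52, 49, 49], [52, 52, 50], [123, 126, 133]]
134 [[51, 50, 50], [53, 50, 51], [50, 47, 49], [52, 49, 49], [49, 47, 48], [111, 113, 121]]
136 [[56,
[... 475 characters left out ...]
94, 94, 101], [183, 190, 201]]
236 [[183, 190, 200], [53, 53, 53], [6, 12, 11], [10, 10, 7], [173, 177, 187]]
238 [[151, 154, 163], [7, 12, 16], [5, 5, 11], [9, 2, 8], [45, 46, 48]]
240 [[41, 41, 43], [7, 2, 0], [14, 12, 14], [21, 15, 7], [19, 20, 17]]
242 [[18, 15, 16], [21, 10, 18], [17, 14, 15], [19, 23, 18], [25, 21, 20]]
244 [[10, 10, 11], [17, 20, 17], [14, 16, 13], [9, 13, 17], [38, 38, 35]]
246 [[17, 12, 16], [18, 14, 17], [20, 19, 21], [13, 12, 13], [46, 45, 44]]
248 [[44, 46, 44], [13, 13, 9], [16, 13, 16], [28, 23, 24], [44, 47, 39]]
250 [[46, 46, 45], [26, 27, 25], [29, 30, 32], [41, 43, 41], [28, 45, 64]]
252 [[46, 46, 44], [47, 47, 44], [30, 41, 56], [23, 43, 72], [22, 49, 82]]
```

```bash
python3 - <<'E'
from h import *
import cv2
arm.move_l(W(-94,-140,49),feed=.15);arm.move_l(W(-94,-140,150),feed=.25)
s=arm.snapshot("side")[:,:,::-1].copy();cv2.imwrite("pics/side3.png",s)
L=loc();print(L,arm.current_tool_rot().round(2),arm.current_t())
o=(290,130);k=5
b=cv2.convertScaleAbs(cv2.resize(s[130:250,290:430],None,fx=k,fy=k,interpolation=cv2.INTER_CUBIC),alpha=2,beta=15)
def m(P,col):
    u=(proj("side",W(*P))-o+.5)*k;cv2.circle(b,tuple(int(v) for v in u),3,col,-1)
for d in(0,18.8,78.8): m(L+[0,0,d],(0,0,255))
for d in(-89,-38,38,89): m(L+[d,0,78.8],(0,255,0)); m(L+[0,d,78.8],(255,0,255))
cv2.imwrite("pics/g.png",b)
E
```

```text
[ -94.44467548 -139.36873914  149.59828084] [[ 1.   -0.03 -0.  ]
 [-0.03 -1.    0.  ]
 [-0.   -0.   -1.  ]] 12.2583
```

View pics/g.png

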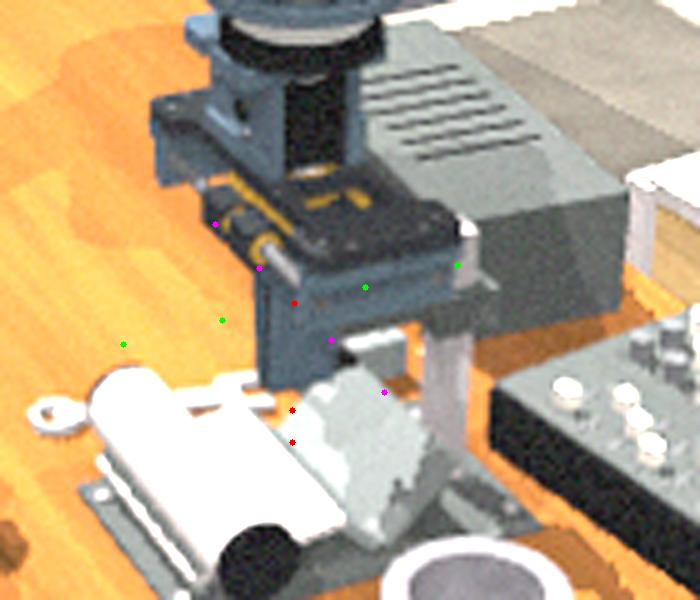

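The picture shows the visible fingertips at about (292,383) in the crop, but the projected TCP is at (292,442). That puts the real fingertips about 36 mm above the reported TCP. The start picture shows the same offset (about 33 mm), and so does the missing contact. I'll compensate in z and confirm by touch.

```bash
python3 - <<'E'
from h import *
import cv2
arm.move_l(W(-94,-140,15),feed=.25)
arm.move_l(W(-94,-124,15),feed=.1);f0=F(25)
for y in np.arange(-121,-103,2.5):
    arm.move_l(W(-94,y,15),feed=.05);print(loc().round(1),(F()-f0).round(2))
arm.move_l(W(-94,-103.5,15),feed=.03);print(loc().round(1),(F()-f0).round(2))
print(arm.current_t())
s=arm.snapshot("side")[:,:,::-1];cv2.imwrite("pics/side4.png",s)
a=cv2.imread("pics/side0.png")
h=lambda i:i[190:262,298:362]
cv2.imwrite("pics/h.png",cv2.convertScaleAbs(cv2.resize(np.hstack([h(a),h(s)]),None,fx=6,fy=6,interpolation=cv2.INTER_CUBIC),alpha=1.6,beta=10))
E
```

```text
[ -94.1 -120.9   15. ] [-0.25 -0.2  -0.03]
[ -94.  -118.4   15. ] [-0.04  0.08 -0.03]
[ -94.  -115.9   15. ] [-0.01 -0.12  0.13]
[ -94.  -113.4   15. ] [-0.17 -0.2   0.23]
[ -94.  -110.9   15. ] [-0.17 -0.01  0.01]
[ -94.  -108.4   15. ] [ 0.19 -0.36  0.18]
[ -94.  -105.8   15. ] [ 0.01 -0.24  0.14]
[ -94.  -103.3   15. ] [ 0.14 -0.12  0.08]
[ -94.  -103.5   15. ] [ 0.01 -0.19  0.1 ]
16.6167
```

View pics/h.png

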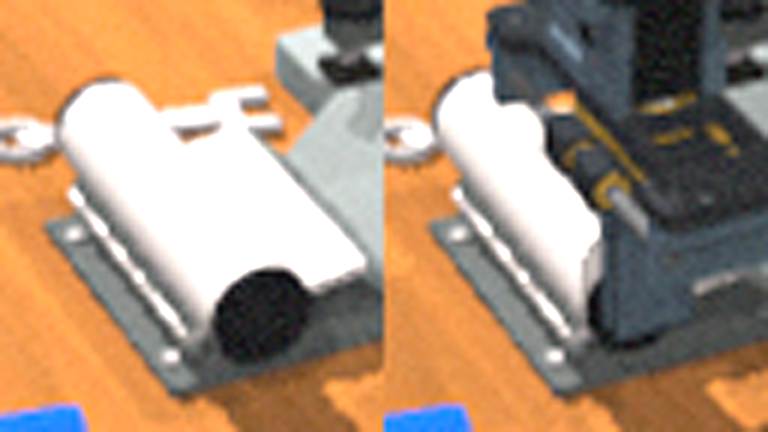

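The right panel shows the finger against the tube end at (630,300) in the crop. Both ends have moved about 8 mm along +y, so contact is made and the z offset is confirmed. About 6 mm more is needed, then I'll check from the top.

```bash
cat > ends.py <<'E'
from h import *
def ends(im,x,z=62):
    # bright tube extent along saddle y at given x: sample profile lines in top image
    from scipy.ndimage import map_coordinates
    ys=np.arange(-150,150,.5);g=im.astype(float).min(2);P=[]
    for dx in(-6,-3,0,3,6):
        u=np.array([proj("top",W(x+dx,y,z)) for y in ys]);P.append(map_coordinates(g,[u[:,1],u[:,0]],order=1))
    p=np.mean(P,0);i=np.where(p>125)[0];return ys[i[0]],ys[i[-1]],(ys[i[0]]+ys[i[-1]])/2
E
python3 - <<'E'
from ends import *
import cv2
arm.move_l(W(-94,-97.5,15),feed=.03)
arm.move_l(W(-94,-115,15),feed=.2);arm.move_l(W(-94,-130,130),feed=.3)
j=arm.current_joint_positions();j[0]-=32;arm.move_joints(j)
t=arm.snapshot("top");cv2.imwrite("pics/top2.png",t[:,:,::-1]);print(arm.current_t())
print(ends(cv2.imread("pics/top0.png"),-94),ends(t,-94))
E
```

```text
19.0083
(np.float64(-100.5), np.float64(148.0), np.float64(23.75)) (np.float64(-150.0), np.float64(147.0), np.float64(-1.5))
```

```bash
sed -i 's/i=np.where(p>125)\[0\];/m=np.where(p<125)[0];c=len(p)\/\/2;i=[m[m<c][-1]+1,m[m>c][0]-1];/' ends.py; python3 - <<'E'
from ends import *
import cv2
for i in(0,2):
  for x in(-97,-94,-91):print(i,ends(cv2.imread(f"pics/top{i}.png"),x))
E
```

```text
0 (np.float64(-100.5), np.float64(72.5), np.float64(-14.0))
0 (np.float64(-100.5), np.float64(72.5), np.float64(-14.0))
0 (np.float64(-100.5), np.float64(72.0), np.float64(-14.25))
2 (np.float64(-32.0), np.float64(88.0), np.float64(28.0))
2 (np.float64(-35.0), np.float64(88.0), np.float64(26.5))
2 (np.float64(-38.5), np.float64(88.0), np.float64(24.75))
```

```bash
python3 - <<'E'
from ends import *
import cv2
from scipy.optimize import fsolve
for u in((304,219),(313,227)):
    s=fsolve(lambda p:proj("top",np.array([p[0],p[1],.03]))-u,[.45,.04]);print("red end",s, W(-160,53,0),W(-160,-53,0))
R=rot(10,-1)
arm.grip(.091);print(arm.current_width())
arm.move_to(W(-150,0,130),R)
arm.move_l(W(-146,0,8),R,feed=.25)
arm.sleep(.1);f0=F(15)
n=6
for k in range(1,n+1):
    a=k/n;arm.move_l(W(-146+84*a,0,8+8*a),feed=.05);print(loc().round(1),(F(6)-f0).round(2))
print(arm.current_t())
s=arm.snapshot("side")[:,:,::-1];cv2.imwrite("pics/side5.png",s)
b=s[150:262,290:420]
cv2.imwrite("pics/i.png",cv2.convertScaleAbs(cv2.resize(b,None,fx=5,fy=5,interpolation=cv2.INTER_CUBIC),alpha=1.5,beta=10))
E
```

```text
red end [0.45036973 0.05503848] [0.46966209 0.03326437 0.        ] [ 0.46631262 -0.0726827   0.        ]
red end [0.42544503 0.02574333] [0.46966209 0.03326437 0.        ] [ 0.46631262 -0.0726827   0.        ]
0.09117855669222631
[-131.7    0.     9.4] [-0.25 -0.58  0.05]
[-117.7    0.    10.6] [-0.91 -0.04 -0.08]
[-103.6   -0.    12. ] [-0.37 -0.07 -0.32]
[-89.5  -0.   13.4] [-0.66  0.05 -0.42]
[-75.6  -0.   14.7] [-0.4   0.03 -0.29]
[-61.5  -0.   16.1] [-0.7  -0.06 -0.12]
25.6583
```

View pics/i.png

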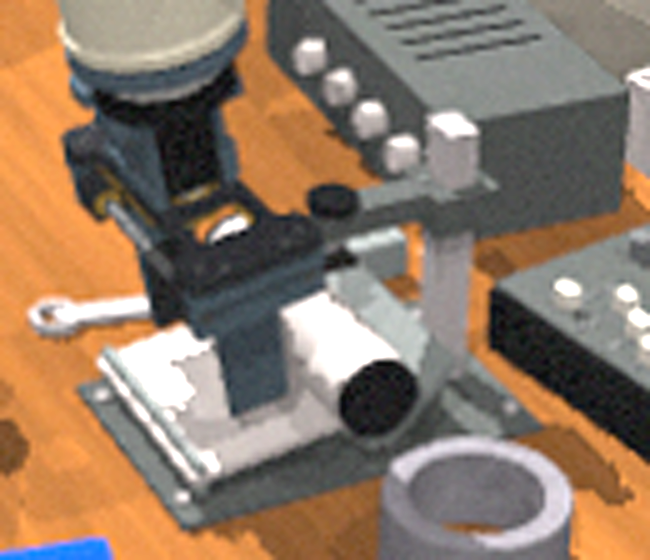

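The tube has rolled up the deck, with its end cap now at about (365.5,230). I'll compare that with the seated and crest projections numerically.

```bash
python3 - <<'E'
from h import *
for P in((0,-88.6,49.9),(0,-90,49.9),(-24,-88.6,64),(-35,-88.6,62.5)):print(P,proj("side",W(*P)).round(1))
E
```

```text
(0, -88.6, 49.9) [370.1 231.8]
(0, -90, 49.9) [370.4 232. ]
(-24, -88.6, 64) [362.4 229.6]
(-35, -88.6, 62.5) [358.8 231. ]
```

```bash
python3 - <<'E'
from h import *
import cv2
def disc(s):
    m=(s[215:250,350:390].max(2)<36).astype(np.uint8)
    n,l,st,c=cv2.connectedComponentsWithStats(m);k=1+np.argmax(st[1:,4]);return c[k]+[350,215],st[k]
print(disc(cv2.imread("pics/side5.png")))
print(disc(arm.snapshot("side")))
for x in(-59,-56,-53,-50):
    arm.move_l(W(x,0,16),feed=.03);print(loc()[0],disc(arm.snapshot("side")))
arm.sleep(.5);print(disc(arm.snapshot("side")),arm.current_t())
E
```

```text
(array([365.18181818, 229.22727273]), array([  8,   7,  16,  15, 176], dtype=int32))
(array([368.44385027, 230.95187166]), array([ 11,   9,  16,  16, 187], dtype=int32))
-58.75761705899766 (array([369.89784946, 232.21505376]), array([ 13,  10,  15,  17, 186], dtype=int32))
-55.75729041364056 (array([369.91891892, 232.2       ]), array([ 13,  10,  15,  17, 185], dtype=int32))
-52.763466879301376 (array([370.01612903, 232.15591398]), array([ 13,  10,  16,  17, 186], dtype=int32))
-49.756808493821836 (array([369.92473118, 232.19354839]), array([ 13,  10,  16,  17, 186], dtype=int32))
(array([369.99465241, 232.19251337]), array([ 13,  10,  16,  17, 187], dtype=int32)) 27.5083
```

```bash
python3 - <<'E'
from h import *
import cv2
from scipy.ndimage import map_coordinates
arm.move_l(W(-80,0,14),feed=.2);arm.move_l(W(-150,0,170),rot(0,-1),feed=.4)
arm.grip(0.0)
j=arm.current_joint_positions();j[0]-=30;arm.move_joints(j)
t=arm.snapshot("top");s=arm.snapshot("side");print(arm.current_t())
cv2.imwrite("pics/top3.png",t[:,:,::-1]);cv2.imwrite("pics/side6.png",s[:,:,::-1])
g=t.astype(float).min(2);ys=np.arange(-115,115.1,.5)
for x in(-10,-5,0,5):
    u=np.array([proj("top",W(x,y,68)) for y in ys]);p=map_coordinates(g,[u[:,1],u[:,0]],order=1)
    print(x,[p[i].round().astype(int) for i in range(0,len(ys),20)],[(ys[i]) for i in range(1,len(ys)) if (p[i]>115)!=(p[i-1]>115)])
f=lambda i,k:cv2.convertScaleAbs(cv2.resize(i,None,fx=k,fy=k,interpolation=cv2.INTER_CUBIC),alpha=1.1)
cv2.imwrite("pics/j.png",np.hstack([f(t[115:215,290:380,::-1],4.4),f(s[160:260,300:390,::-1],4.4)]))
E
```

```text
30.9
-10 [np.int64(131), np.int64(29), np.int64(34), np.int64(48), np.int64(187), np.int64(185), np.int64(186), np.int64(186), np.int64(187), np.int64(183), np.int64(185), np.int64(188), np.int64(174), np.int64(174), np.int64(172), np.int64(198), np.int64(199), np.int64(191), np.int64(187), np.int64(187), np.int64(160), np.int64(44), np.int64(148), np.int64(109)] [np.float64(-113.0), np.float64(-81.5), np.float64(87.5), np.float64(103.5), np.float64(114.5)]
-5 [np.int64(136), np.int64(28), np.int64(31), np.int64(61), np.int64(201), np.int64(198), np.int64(192), np.int64(180), np.int64(182), np.int64(158), np.int64(163), np.int64(186), np.int64(166), np.int64(181), np.int64(180), np.int64(198), np.int64(198), np.int64(198), np.int64(199), np.int64(198), np.int64(172), np.int64(39), np.int64(156), np.int64(51)] [np.float64(-112.5), np.float64(-82.0), np.float64(88.0), np.float64(102.5), np.float64(111.5)]
0 [np.int64(131), np.int64(29), np.int64(33), np.int64(60), np.int64(203), np.int64(178), np.int64(155), np.int64(128), np.int64(137), np.int64(118), np.int64(116), np.int64(94), np.int64(76), np.int64(174), np.int64(179), np.int64(199), np.int64(198), np.int64(198), np.int64(199), np.int64(198), np.int64(178), np.int64(38), np.int64(144), np.int64(51)] [np.float64(-113.5), np.float64(-82.0), np.float64(-28.0), np.float64(-27.0), np.float64(-14.5), np.float64(11.0), np.float64(88.5), np.float64(102.5), np.float64(110.5)]
5 [np.int64(122), np.int64(31), np.int64(32), np.int64(58), np.int64(197), np.int64(122), np.int64(114), np.int64(110), np.int64(111), np.int64(111), np.int64(109), np.int64(16), np.int64(21), np.int64(166), np.int64(168), np.int64(190), np.int64(190), np.int64(192), np.int64(191), np.int64(193), np.int64(180), np.int64(43), np.int64(78), np.int64(50)] [np.float64(-114.5), np.float64(-81.5), np.float64(-55.0), np.float64(12.0), np.float64(88.5)]
```

View pics/j.png

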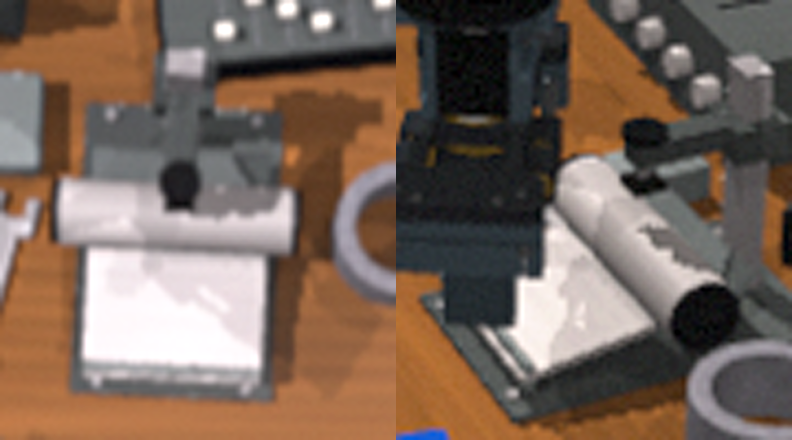

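The tube sits square in the vee. Its bright section spans y = -82 to +88 mm, so it is about 3 mm off centre, which is fine. Now the clamp press, force-guided.

```bash
python3 - <<'E'
from h import *
import sys
R=rot(0,-1)
arm.move_to(W(0,0,150),R);arm.move_l(W(0,0,118),feed=.2)
arm.sleep(.2);f0=F(20)[2];print("f0",f0,arm.current_t())
z=118.;zc=None;log=[]
while z>85:
    z-=1;arm.move_l(W(0,0,z),feed=.02);f=F(3)[2]-f0;log.append((z,round(f,1)))
    if f>4: zc=z;break
print(log[-6:],zc,arm.current_t())
if zc is None: sys.exit()
log=[]
for _ in range(8):
    z-=1;arm.move_l(W(0,0,z),feed=.015);f=F(4)[2]-f0;log.append((round(z,1),round(loc()[2],2),round(f,2)))
    if f>13: break
print(log,arm.current_t())
E
```

```text
f0 0.019357549639149423 32.8
[(108.0, np.float64(0.2)), (107.0, np.float64(-0.3)), (106.0, np.float64(-0.4)), (105.0, np.float64(0.2)), (104.0, np.float64(1.4)), (103.0, np.float64(5.1))] 103.0 36.925
[(102.0, np.float64(102.3), np.float64(5.76)), (101.0, np.float64(101.29), np.float64(5.96)), (100.0, np.float64(100.31), np.float64(5.98)), (99.0, np.float64(99.29), np.float64(6.36)), (98.0, np.float64(98.3), np.float64(5.97)), (97.0, np.float64(97.3), np.float64(5.94)), (96.0, np.float64(96.27), np.float64(5.89)), (95.0, np.float64(95.28), np.float64(5.83))] 39.1917
```

```bash
python3 - <<'E'
from h import *
f0=0.019;z=95.;log=[];fine=[]
def step(d,n):
    global z
    z-=d;arm.move_l(W(0,0,z),feed=.015);f=F(n)[2]-f0;log.append((round(loc()[2],2),round(f,2)));return f
while z>74 and arm.current_t()<52:
    if step(.5,3)>7.6: break
print(log[-5:],arm.current_t())
if log[-1][1]>7.6:
    log=log[-4:]
    for _ in range(3): 
        if step(.2,6)>11: break
    print(log,arm.current_t())
E
```

```text
[(np.float64(94.84), np.float64(6.5)), (np.float64(94.37), np.float64(6.92)), (np.float64(93.86), np.float64(7.36)), (np.float64(93.37), np.float64(7.0)), (np.float64(92.91), np.float64(7.72))] 40.5667
[(np.float64(94.37), np.float64(6.92)), (np.float64(93.86), np.float64(7.36)), (np.float64(93.37), np.float64(7.0)), (np.float64(92.91), np.float64(7.72)), (np.float64(92.73), np.float64(7.61)), (np.float64(92.53), np.float64(7.79)), (np.float64(92.33), np.float64(8.32))] 41.4667
```

```bash
python3 - <<'E'
from h import *
f0=0.019;z=92.;log=[]
z=92.2-.2
arm.sleep(.2);print(loc()[2],F(8)[2]-f0)
def step(d,n,s=0):
    global z
    z-=d;arm.move_l(W(0,0,z),feed=.015);arm.sleep(s);f=F(n)[2]-f0;log.append((round(z,1),round(loc()[2],2),round(f,2)));return f
base=None
while z>74 and arm.current_t()<51:
    f=step(.5,4)
    if f>9.8: break
print(log,arm.current_t())
E
```

```text
92.33650119210441 7.956335675141979
[(91.5, np.float64(91.89), np.float64(7.72)), (91.0, np.float64(91.39), np.float64(7.17)), (90.5, np.float64(90.9), np.float64(7.11)), (90.0, np.float64(90.39), np.float64(7.41)), (89.5, np.float64(89.89), np.float64(7.07)), (89.0, np.float64(89.38), np.float64(7.64)), (88.5, np.float64(88.89), np.float64(7.19)), (88.0, np.float64(88.38), np.float64(7.16)), (87.5, np.float64(87.86), np.float64(7.31)), (87.0, np.float64(87.37), np.float64(7.11)), (86.5, np.float64(86.87), np.float64(7.25)), (86.0, np.float64(86.39), np.float64(7.32)), (85.5, np.float64(85.88), np.float64(7.73)), (85.0, np.float64(85.39), np.float64(7.74)), (84.5, np.float64(84.88), np.float64(7.54)), (84.0, np.float64(84.36), np.float64(7.32)), (83.5, np.float64(83.87), np.float64(7.38)), (83.0, np.float64(83.36), np.float64(7.62)), (82.5, np.float64(82.88), np.float64(6.74)), (82.0, np.float64(82.38), np.float64(7.13)), (81.5, np.float64(81.89), np.float64(7.17)), (81.0, np.float64(81.37), np.float64(7.5)), (80.5, np.float64(80.87), np.float64(7.1)), (80.0, np.float64(80.41), np.float64(7.25)), (79.5, np.float64(79.99), np.float64(8.88)), (79.0, np.float64(79.59), np.float64(10.47))] 49.1
```

```bash
python3 - <<'E'
from h import *
f0=0.019
for z in(78.75,78.5,78.25,78.0):
    arm.move_l(W(0,0,z),feed=.015);l=loc()[2];f=F(10)[2]-f0;print(z,round(l,2),round(loc()[2],2),round(f,2))
    if f>13.5 or loc()[2]<78.95: break
print(arm.current_t())
E
```

```text
78.75 79.46 79.46 12.45
78.5 79.29 79.3 13.57
49.7667
```

```bash
python3 - <<'E'
from h import *
f0=0.019
for z in(78.25,78.05):
    arm.move_l(W(0,0,z),feed=.015);f=F(12)[2]-f0;print(z,round(loc()[2],2),round(f,2))
    if f>15.0: break
arm.move_l(W(0,0,84),feed=.05);arm.move_l(W(0,0,150),feed=.3)
print("free",F(8)[2]-f0)
j=arm.current_joint_positions();j[0]-=30;arm.move_joints(j)
import cv2
t=arm.snapshot("top");s=arm.snapshot("side");print(arm.current_t())
f=lambda i,k:cv2.resize(i,None,fx=k,fy=k,interpolation=cv2.INTER_CUBIC)
cv2.imwrite("pics/k.png",np.hstack([f(t[115:215,290:380,::-1],4.4),f(s[160:260,300:390,::-1],4.4)]))
E
```

```text
78.25 79.13 14.61
78.05 78.98 15.91
free -0.6330818820935175
52.5
```

The picture limit is reached, so I'll do one numeric check of the tube's end cap and then hand in.

```bash
python3 - <<'E'
from h import *
import cv2
s=arm.snapshot("side")
m=(s[215:250,350:390].max(2)<36).astype(np.uint8)
n,l,st,c=cv2.connectedComponentsWithStats(m);k=1+np.argmax(st[1:,4]);print(c[k]+[350,215],st[k],F(8).round(2),loc().round(),arm.current_t())
arm.sign_off()
E
```

```text
[368.38970588 233.32352941] [ 13  10  14  17 136] [-0.29 -0.12  0.16] [ -86. -312.  150.] 52.6167
the job is handed in; nothing more can be done
```

The tube is in the vee with the clamp pressed down on it, and I handed the job in at about 52.6 s with the robot clear. I couldn't see a final picture of the clamped state because the viewer's limit was reached.

**What I did**
- I slid the tube about 15 mm along the deck to centre it, then pushed it up the deck with both fingertips. It dropped into the vee by itself.
- I pressed the cap in small force-checked steps, then let go and moved clear.

**Last checks**
- **Seating:** before clamping, the end cap sat at pixel (370.0, 232.2), against about (370.3, 231.9) expected. It had stopped moving and looked square from the top.
- **Position along the vee:** about 3 mm off centre.
- **Clamp force:** sliding the arm down took about 7.3 N, and the last reading was 15.9 N, which puts about 8 to 8.6 N on the foot. The 1.35 mm of rubber squeeze also gives about 8 N.
- **Robot free:** the force reading after letting go was close to zero.

**What disagreed**
- **Fingertip height:** the fingertips really sat about 36 mm above the reported TCP. My first two centring pushes therefore went above or past the tube without touching it. I corrected for this from the pictures and confirmed it by contact.
- **Sliding force:** it read 6 to 7.5 N rather than the stated 8 to 9 N.
- **End cap after clamping:** its outline had the same top-left corner, but its dark area was smaller (136 against 187 pixels) and its centre was 1.6 px left and 1.1 px lower. I think this is lighting rather than movement, but could not confirm it.

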